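Load a cassette into a sprung dock so that it holds the presence switch down

ROBOT

A 6-joint arm with a two-finger parallel gripper is mounted at the origin on a cart in front of the work surface, level with it; the furniture and walls round the work are solid. World frame = base frame: x ahead of the robot, y to its left, z up, the work surface at z = 0. Lengths are in m, angles in rad, forces in N, time in s.
With the tool pointing down it reaches from about 0.425 to 0.95 m from the base axis. Payload 3.5 kg.
Tool frame: the origin (TCP) lies at the very end of the fingers, on their centre line; the grasp point (between the pads) lies 19 mm behind it; z points along the fingers, y is the line along which they close (so a half turn about z gives the same grasp; the last joint's range is limited). The gripper opens to 85 mm and grips with 20 to 120 N. Pads are 22 mm wide; open, the fingers measure 114 mm over their backs; the gripper's body (76 mm by 85 mm) begins 54 mm behind the grasp point. The pads swing forward as they close: fully open they stand 13 mm farther back than shut.
Start: joints at [1.059, 0.286, 1.577, -0, 1.279, -0.15], TCP at [0.239, 0.631, 0.231] pointing down, gripper open.
Joint ranges: [-2.77, 2.77], [-0.9, 2.22], [0.21, 2.48], [-1.53, 4.67], [0.24, 2.81], [-2.84, 2.84]. Speed limits (rad/s): [2.79, 2.79, 3.14, 3.14, 3.14, 3.14].

INTERFACE

Orientations are given as a unit quaternion [x, y, z, w].
In Python, from plant import ctrl gives the robot as it stands.
- The arm moves only by the tool inch_along, called after "Call:" as name(argument=value, ...), one argument or row to a line, values as JSON. Schema: {"type":"object","properties":{"increments":{"type":"array","items":{"type":"object","properties":{"trans":{"type":"array","items":{"type":"number"},"minItems":3,"maxItems":3},"rotvec":{"type":"array","items":{"type":"number"},"minItems":3,"maxItems":3},"aperture":{"type":"number"}},"additionalProperties":false,"required":["aperture"]},"minItems":1,"maxItems":10},"force":{"type":"number"},"only":{"type":"string"},"quiet":{"type":"boolean"},"lines":{"type":"string"}},"required":["increments"],"additionalProperties":false}. increments is a list of rows, 1 to 10 of them, each an object with the fields trans (a list: dx, dy, dz in mm), rotvec (a list: a rotation vector rx, ry, rz in units of 0.25 rad), aperture (the opening from 0.0 (shut) to 1.0 (fully open)); a field left out counts as zero (the opening has to be given); each row is the pose to reach, as a shift and turn from the pose commanded when the call began, along the tool's axes at that moment; what a row does not reach only later rows make up. A row lasts 1/8 s, in which the tool goes at most 0.0625 m and 0.188 rad, less where a joint would pass 70% of its speed; a pose out of reach is approached as far as the arm can. The fingers move at their own pace and stop on an object; force is the grip in N (left out, the last holds). Time passes only in rows, so rows that do not move let the fingers close. The tool returns the time, the measured TCP pose, the force, the opening and the grip force at its end. only (a regular expression) keeps the lines of the reply that match it, lines (a string "A,B") keeps lines A to B, and quiet returns only ok. Input that does not fit is refused with a message, and nothing moves.
- ctrl.get_state(): the state, without advancing time (a new reading comes with each control period).
- ctrl.read_camera(name): name is "scene" or "side" or "wrist"; returns a dict with "pixels" (480x640x3 uint8, red, green, blue), "camera_matrix" (3x3 intrinsics, pixels), "dist_coeffs" ([k1, k2, p1, p2, k3] as OpenCV has them; the pictures are not rectified), "xyz" and "orientation" of the camera in the world. Camera axes: x right, y down, z forward; pixel columns grow to the right and rows downward; lengths in m; the calibration is good to about 2 mm. A picture is of the moment at which its call begins. There is no depth.
- ctrl.sign_off(): hands the job in; it is judged then, once.
The state is a dict: "time": time; "qpos": joint angles; "dq": joint speeds; "joint_efforts": joint torques, N m; "eef_pos": TCP position; "tcp_rot": TCP orientation; "contact_force": force on the tool from outside, world axes, zero at the start; "wrist_torque": the same for the moment, N m; "opening": opening from 0.0 (shut) to 1.0 (fully open); "finger_force": force on a finger pad.
Only numpy, scipy, OpenCV 4.12 (cv2) and the standard library are available. Lean on these libraries where they do the work, as an engineer would, in place of code of your own. Each camera call takes 0.05 s, during which the arm holds its last target. There are 200 camera calls.

TASK

Lift the white well cassette out of its stand, lay it flat on the open work board with the wells up and let go of it. Then take it again and load it, wells up and pull lip to the front, into the metal dock: rear end under the bridge and against the sprung switch lever, front end dropped down behind the low sill, so that it lies flat and holds the lever pressed by itself. Do not force it, and leave the yellow rack and the bottle where they are.

Things in the scene. Friction and masses are not known exactly. Their poses are not given: they have to be found in the camera images.
- board: grey fixed L-shaped work board, 28 mm thick, lying on the worktop; everything of the task stands on its top, at z = 28 mm. Origin on the worktop (z = 0) at world x = 0.44, y = 0.03; front part 265 (x) x 850 mm (y) round the origin, a smaller part behind it on the left. All heights below are above the board's top.
- cassette: white block with 24 wells in its top, 100 (x) x 62 (y) x 26 mm (z), about 0.16 kg. Origin: centre of its underside; z out of the well side, +x to its plain rear end. It starts on its long side in the stand: +y side up, thickness across the slot, wells looking to the stand's -y. On the board it stands on that side by itself and tips over when pushed high up.
- lip (a point): outer end of the cassette's pull lip (30 wide, 6 thick, sticks out 8 mm at the front end, -x, just below the top), 58 mm from the cassette's centre, 22 mm above its underside; same axes as the cassette
- stand: grey fixed stand, base 120 x 62 x 8 mm with an open slot along its x, 30 mm wide, between short walls up to 33 mm above the board. Origin: centre of its underside, z up. The cassette stands on the base, its top side 70 mm above the board, and lifts straight up. It is on the right or the left of the dock; behind the right place, from x = 0.58 m, y below 0 m, a tall machine stands.
- dock: fixed aluminium dock, origin on the board top below the centre of its bay, z up, +x to its rear. Base top 8 mm above the board; base 50 mm wide (y) in front (x -68 to 0), 104 wide behind (x 0 to 90). Bay: 106 mm from the inner face of the sill (x -53) to two rigid rear stops (x +53). Side rails 67 mm apart guide the cassette (x 4 to 60, 12 mm high, flared from x -10).
- bay (a point): point on the base top at the centre of the bay, 8 mm above the dock's origin, same axes; the loaded cassette's origin lies within a few mm of it
- sill (a point): middle of the top inner edge of the sill, at dock x -53, z 15 mm above its origin; the sill is 7 mm thick, 46 wide, and stands 7 mm above the base top
- bridge (a point): middle of the lower front edge of the bridge, at dock x 33, z 38.5 mm (30.5 above the base top). The bridge crosses the bay from x 33 to 53, its top 46.5 mm above the board. The cassette cannot pass level over the sill and under it: it enters with the rear end low on the base and the front end up by 0.08 to 0.2 rad, and the front is lowered behind the sill last.
- lever (a joint): sprung switch lever, rad: 0 free, about 0.39 with the cassette against the rear stops, about 0.23 with it home and forward against the sill, end stop 0.45. Hinge across the dock at x 68, z 54 mm; its roller hangs mid-bay 14 mm above the base top, 14 mm ahead of the stops (to x 39). Pushes back with 0.6 to 2 N. Its white flag (up to 95 mm above the board) swings forward as it is pressed.
- yellow_rack: yellow 96-hole rack lying flat, 86 x 124 x 22 mm, loose; origin under its centre
- white_bottle: white bottle with blue cap, diameter 52, height 106 mm, loose; origin under its centre

How it is judged:
On the way:
1. the cassette lies flat on the open work board, wells up, let go of (angle between cassette's own z axis and vertical below 0.08 rad and height (world z) of cassette below 0.034 m and contact force between the fingers and cassette below 0.1 N), for 0.2 s.
At the end, for the whole second after the job is handed in: The cassette rests in the dock, wells up and level (within 0.04 rad), its origin within 6 mm of the bay point along x and y and 3 mm in height, in line with the dock (0.1 rad), at rest, and holds the lever pressed beyond 0.17 rad (value of joint lever above 0.17 rad and angle between cassette's own z axis and vertical below 0.04 rad and x of cassette in the frame of bay between -0.006 and 0.006 m and y of cassette in the frame of bay between -0.006 and 0.006 m and z of cassette in the frame of bay between -0.003 and 0.003 m and angle between the x axis of cassette and the x axis of dock, either way round below 0.1 rad and linear speed of cassette below 0.01 m/s); the robot touches nothing.
It fails at once if the cassette is forced against the dock with more than 60 N (contact force between cassette and dock above 60 N).
It fails at once if the yellow rack or the bottle is moved by more than 30 mm (distance of any of yellow_rack, white_bottle from where it was at the start of the episode above 0.03 m).
It also fails if it takes over 66 s, if anything falls off the work surface, if the arm or the gripper's body presses on something with over 40 N, if the wrist force passes 120 N, or if a joint passes its speed limit or range.

## Working session

There is one attempt and no reset: what is moved stays moved. The work goes in short steps, Python scripts to look and compute and a tool call to move; the robot and the scene stay as the last step left them, time stands still between calls to the robot, and variables do not carry over. Pictures are saved under pics/ and viewed, at most 10 in all, crops included, and the job is handed in when it is done.

```bash
ls; mkdir -p pics
```

Create h.py:
```python
import numpy as np, cv2, sys
from scipy.spatial.transform import Rotation as R
from plant import ctrl
def cam(n,save=None):
    c=ctrl.read_camera(n)
    if save: cv2.imwrite('pics/'+save,c['pixels'][:,:,::-1])
    return c
def ray(c,uv):
    p=cv2.undistortPoints(np.array(uv,float).reshape(-1,1,2),np.array(c['camera_matrix']),np.array(c['dist_coeffs'])).reshape(-1,2)
    return R.from_quat(c['orientation']).apply(np.c_[p,np.ones(len(p))])
def plane(c,uv,z):
    d=ray(c,uv);o=np.array(c['xyz']);return o+d*((z-o[2])/d[:,2])[:,None]
def tri(c1,uv1,c2,uv2):
    A=np.zeros((3,3));b=np.zeros(3)
    for c,uv in((c1,uv1),(c2,uv2)):
        d=ray(c,[uv])[0];d/=np.linalg.norm(d);P=np.eye(3)-np.outer(d,d);A+=P;b+=P@np.array(c['xyz'])
    return np.linalg.solve(A,b)
def proj(c,P):
    r=R.from_quat(c['orientation']).inv()
    return cv2.projectPoints(np.array(P,float).reshape(-1,1,3),r.as_rotvec(),-r.apply(c['xyz']),np.array(c['camera_matrix']),np.array(c['dist_coeffs']))[0].reshape(-1,2)
def st():
    s=ctrl.get_state();return np.array(s['eef_pos']),R.from_quat(s['tcp_rot']),s
```

Run:
```python
from h import *
a=cam('scene','s0.png');b=cam('side','d0.png');print(a['xyz'],b['xyz'])
p,r,s=st();print(p,r.as_matrix().round(3),s['time'])
```

```text
pics
plant.py
[-0.39063942 -0.47070916  0.65440063] [ 0.42672587 -1.00854901  0.87243446]
[0.23859223 0.63078466 0.23004099] [[-0.935  0.354 -0.001]
 [ 0.354  0.935 -0.002]
 [ 0.    -0.002 -1.   ]] 0.1
```

View pics/s0.png

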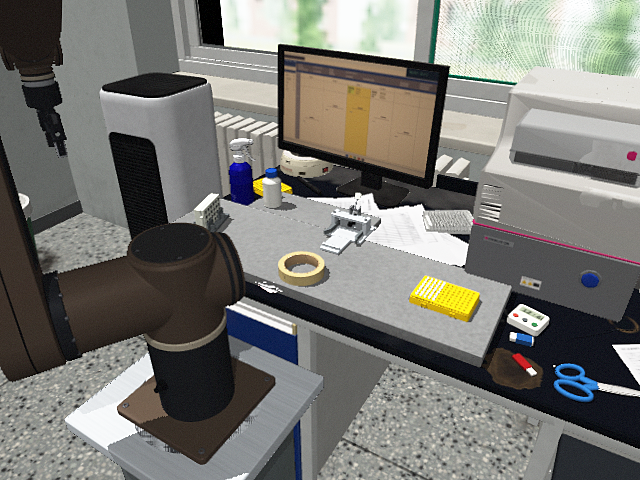

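View pics/d0.png

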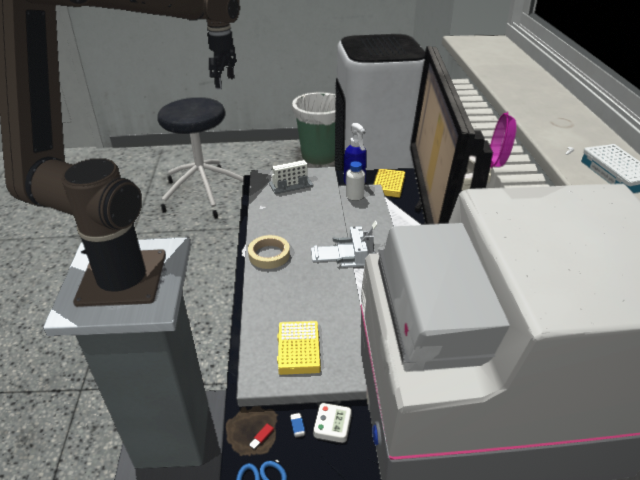

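The cassette stands in its stand at the left (scene ~(208,210), side ~(291,175)). The dock is mid-board (scene ~(350,228), side ~(345,248)), with the tape roll and the yellow rack to the right and the bottle at side (355,183).

Run:
```python
from h import *
a=cam('scene');b=cam('side');w=cam('wrist','w0.png')
print('cass',tri(a,(208,207),b,(291,171)),'dock',tri(a,(350,228),b,(345,250)))
print('bridge L/R',plane(b,[(353,232),(360,262)],.07),'sill',plane(b,[(314,248),(314,259)],.04), 'tape',plane(b,[(269,252)],.03),'bottle',plane(b,[(355,195)],.03))
p,r,s=st();print(p,r.inv().apply(np.array(w['xyz'])-p),(r.inv()*R.from_quat(w['orientation'])).as_matrix().round(3),w['camera_matrix'])
```

```bash
for i in s0:195:195:170:50 d0:160:150:240:130; do IFS=: read n x y w h <<<$i; python3 -c "
import cv2;i=cv2.imread('pics/$n.png')[$y:$y+150 if '$n'=='d0' else $y+70,$x:$x+($w)];cv2.imwrite('pics/$n-c.png',i)"; done
```

```text
cass [0.43594511 0.35382095 0.07809949] dock [0.55703983 0.0013536  0.05714286]
bridge L/R [[ 0.58181535  0.05043651  0.07      ]
 [ 0.58403486 -0.06644229  0.07      ]] sill [[ 0.48249414  0.03163779  0.04      ]
 [ 0.47977762 -0.01117844  0.04      ]] tape [[0.36955404 0.03695908 0.03      ]] bottle [[0.61688634 0.27970953 0.03      ]]
[0.23874478 0.63103257 0.230621  ] [ 0.08391638  0.00019645 -0.14307695] [[-0.    -0.946 -0.325]
 [ 1.     0.    -0.001]
 [ 0.001 -0.325  0.946]] [[395.51381362   0.         325.08881187]
 [  0.         395.51381362 235.51275797]
 [  0.           0.           1.        ]]
```

View pics/w0.png

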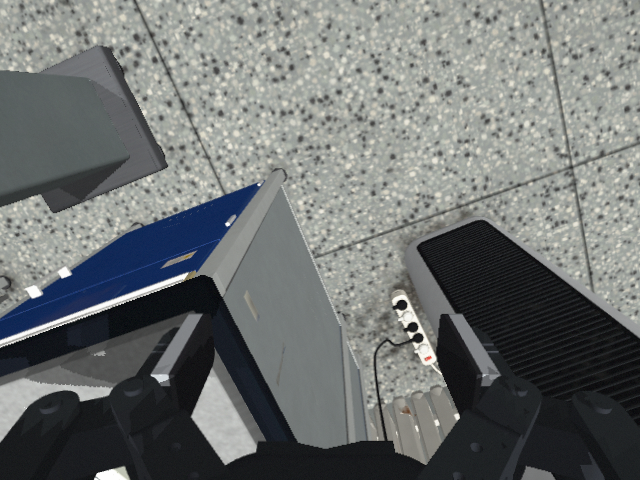

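The wrist picture shows only floor and the board's corner at lower left, so I'll move above the stand.

Careful with the scale: shifts go in mm and turns go in units of 0.25 rad. That gives: -0.276 m is -276, -0.23 m is -230.

Call:
inch_along(
  increments=[
    {"trans": [-40, -31, -10], "aperture": 1},
    {"trans": [-90, -70, -20], "aperture": 1},
    {"trans": [-135, -106, -30], "aperture": 1},
    {"trans": [-180, -141, -30], "aperture": 1},
    {"trans": [-230, -180, -30], "aperture": 1},
    {"trans": [-276, -217, -30], "aperture": 1},
    {"trans": [-276, -217, -30], "aperture": 1},
    {"trans": [-276, -217, -30], "aperture": 1},
    {"trans": [-276, -217, -30], "aperture": 1},
  ],
)

```text
time: 1.38
eef_pos: [0.4195, 0.3316, 0.2612]
tcp_rot: [0.179, 0.984, 0.0, -0.0]
contact_force: [0.2, 0.4, -0.7]
opening: 1.002
finger_force: 0.0
```

Run:
```python
from h import *
w=cam('wrist','w1.png');p,r,s=st();print(p,r.as_matrix().round(3),s['qpos'],s['time'])
```

```text
[0.41949938 0.33172861 0.26127009] [[-0.936  0.352 -0.   ]
 [ 0.352  0.936  0.   ]
 [ 0.     0.    -1.   ]] [ 4.79203243e-01 -4.77416330e-02  1.88792976e+00  1.83108832e-04
  1.30151920e+00 -7.31953848e-01] 1.425
```

View pics/w1.png

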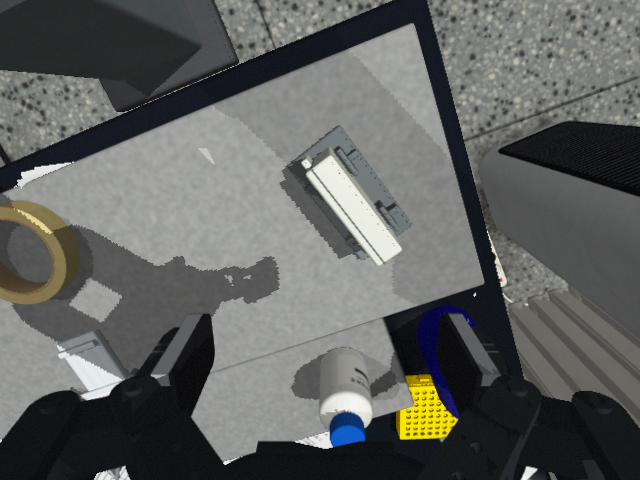

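The cassette's white top edge runs from (318,155) to (392,262), with the lip at (307,162) toward the robot. The wells look image-left and the bottle is at (345,390). Next I'll measure the strip here and again from a second place.

Add to h.py:
```python
def strip(c,roi,thr=200):
    x0,y0,x1,y1=roi;im=c['pixels'][y0:y1,x0:x1]
    m=(im.min(2)>thr).astype(np.uint8);m=cv2.morphologyEx(m,cv2.MORPH_OPEN,np.ones((5,5)))
    k=max(cv2.findContours(m,0,2)[0],key=cv2.contourArea)
    return cv2.boxPoints(cv2.minAreaRect(k))+[x0,y0],k
```

Run:
```python
from h import *
w=cam('wrist')
print(w['pixels'][205,350],w['pixels'][200,330:375].min(1))
for t in(190,210,225):
  bx,k=strip(w,(270,110,430,290),t);P=plane(w,bx,.098);print(t,bx.round(0).tolist(),P.round(4).tolist(),P.mean(0).round(4),[np.linalg.norm(P[i]-P[i-1]).round(4) for i in range(4)])
```

```text
[236 238 226] [226 226 226 209 154 110 177 226 226 226 227 226 227 227 226 227 228 228
 228 228 228 228 228 228 229 229 228 229 229 229 229 229 229 228 192 122
 146 147 148 145 141 125 115 113 114]
190 [[312.0, 169.0], [330.0, 155.0], [402.0, 249.0], [384.0, 263.0]] [[0.3847, 0.3342, 0.098], [0.3796, 0.3513, 0.098], [0.4728, 0.3803, 0.098], [0.4795, 0.3622, 0.098]] [0.4292 0.357  0.098 ] [np.float64(0.0988), np.float64(0.0178), np.float64(0.0976), np.float64(0.0193)]
210 [[313.0, 169.0], [331.0, 156.0], [403.0, 248.0], [385.0, 262.0]] [[0.3854, 0.3347, 0.098], [0.3803, 0.3512, 0.098], [0.4725, 0.3806, 0.098], [0.4791, 0.3631, 0.098]] [0.4293 0.3574 0.098 ] [np.float64(0.0979), np.float64(0.0172), np.float64(0.0968), np.float64(0.0187)]
225 [[314.0, 170.0], [331.0, 157.0], [401.0, 248.0], [384.0, 261.0]] [[0.3861, 0.3351, 0.098], [0.3812, 0.351, 0.098], [0.4716, 0.3799, 0.098], [0.4779, 0.363, 0.098]] [0.4292 0.3572 0.098 ] [np.float64(0.096), np.float64(0.0166), np.float64(0.0949), np.float64(0.018)]
```

Call:
inch_along(
  increments=[
    {"trans": [0, -30, 0], "aperture": 1},
    {"trans": [0, -60, 0], "aperture": 1},
    {"trans": [0, -60, 0], "aperture": 1},
    {"trans": [0, -60, 0], "aperture": 1},
  ],
)

```text
time: 1.98
eef_pos: [0.399, 0.2754, 0.2616]
tcp_rot: [0.18, 0.984, 0.0, 0.0]
contact_force: [0.2, -0.2, 0.0]
opening: 1.002
finger_force: 0.0
```

Run:
```python
from h import *
w=cam('wrist')
for t in(190,210,225):
  bx,k=strip(w,(330,110,510,290),t);P=plane(w,bx,.098);print(t,bx.round(0).tolist(),P.round(4).tolist(),P.mean(0).round(4),[np.linalg.norm(P[i]-P[i-1]).round(4) for i in range(4)])
```

```text
190 [[389.0, 168.0], [408.0, 154.0], [474.0, 247.0], [455.0, 260.0]] [[0.3849, 0.3344, 0.098], [0.3802, 0.351, 0.098], [0.4724, 0.3805, 0.098], [0.4786, 0.3629, 0.098]] [0.429  0.3572 0.098 ] [np.float64(0.0979), np.float64(0.0173), np.float64(0.0969), np.float64(0.0187)]
210 [[390.0, 168.0], [409.0, 155.0], [472.0, 248.0], [454.0, 260.0]] [[0.3854, 0.3351, 0.098], [0.3811, 0.3512, 0.098], [0.4725, 0.379, 0.098], [0.4782, 0.3618, 0.098]] [0.4293 0.3568 0.098 ] [np.float64(0.0965), np.float64(0.0167), np.float64(0.0956), np.float64(0.0181)]Traceback (most recent call last):
  File "<stdin>", line 4, in <module>
  File "h.py", line 26, in strip
    k=max(cv2.findContours(m,0,2)[0],key=cv2.contourArea)
ValueError: max() iterable argument is empty
```

Run:
```python
from h import *
w=cam('wrist')
im=w['pixels'][110:290,330:510];m=(im.min(2)>185).astype(np.uint8)
m=cv2.morphologyEx(m,cv2.MORPH_CLOSE,np.ones((7,7)));m=cv2.morphologyEx(m,cv2.MORPH_OPEN,np.ones((9,9)))
k=max(cv2.findContours(m,0,2)[0],key=cv2.contourArea);bx=cv2.boxPoints(cv2.minAreaRect(k))+[330,110]
P=plane(w,bx,.098);print(bx.tolist(),P.round(4).tolist(),P.mean(0).round(4),[np.linalg.norm(P[i]-P[i-1]).round(4) for i in range(4)])
e=P[2]-P[1];e2=P[3]-P[0];print(np.arctan2(e[1],e[0]),np.arctan2(e2[1],e2[0]))
s=w['pixels'][105:285,330:510,::-1];cv2.imwrite('pics/c1.png',cv2.resize(s,None,fx=3,fy=3,interpolation=cv2.INTER_CUBIC))
```

```text
[[382.7794990539551, 171.88457489013672], [408.3383483886719, 154.24536895751953], [473.1405487060547, 248.14242553710938], [447.5816955566406, 265.7816467285156]] [[0.3862, 0.3286, 0.098], [0.3802, 0.3512, 0.098], [0.4732, 0.3794, 0.098], [0.4811, 0.3553, 0.098]] [0.4302 0.3536 0.098 ] [np.float64(0.0986), np.float64(0.0234), np.float64(0.0972), np.float64(0.0254)]
0.29487057988826687 0.27465466689837453
```

View pics/c1.png

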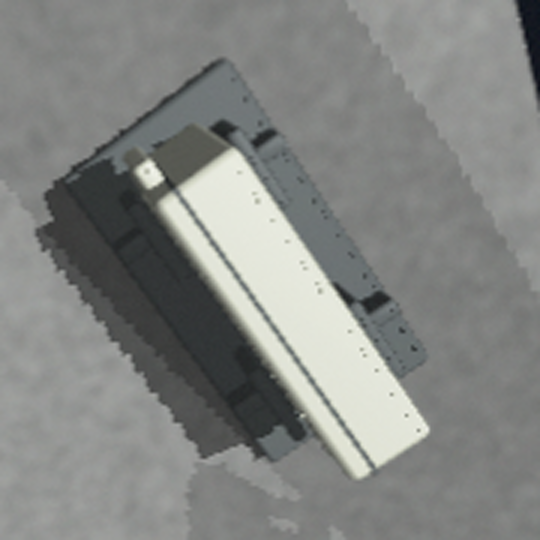

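Cassette: top centre (0.430, 0.3535), yaw ≈ 0.285, top at z ≈ 0.098, and both views agree. The crop shows the lip at (148,170) at the near end and the groove line along the wells side. I'll go above it and check alignment before descending.

In the tool's units: 0.1 m is 100, 0.084 m is 84, -0.645 rad is -2.58.

Call:
inch_along(
  increments=[
    {"trans": [0, 30, 10], "rotvec": [0, 0, -0.68], "aperture": 1},
    {"trans": [-2, 60, 30], "rotvec": [0, 0, -1.36], "aperture": 1},
    {"trans": [-2, 84, 50], "rotvec": [0, 0, -2], "aperture": 1},
    {"trans": [-2, 84, 80], "rotvec": [0, 0, -2.58], "aperture": 1},
    {"trans": [-2, 84, 100], "rotvec": [0, 0, -2.58], "aperture": 1},
    {"trans": [-2, 84, 140], "rotvec": [0, 0, -2.58], "aperture": 1},
    {"trans": [-2, 84, 170], "rotvec": [0, 0, -2.58], "aperture": 1},
    {"trans": [-2, 84, 194], "rotvec": [0, 0, -2.58], "aperture": 1},
    {"trans": [-2, 84, 194], "rotvec": [0, 0, -2.58], "aperture": 1},
    {"trans": [-2, 84, 194], "rotvec": [0, 0, -2.58], "aperture": 1},
  ],
)

```text
time: 3.32
eef_pos: [0.4312, 0.3532, 0.0682]
tcp_rot: [-0.141, 0.99, 0.0, 0.001]
contact_force: [-0.0, 0.6, 0.7]
opening: 1.001
finger_force: 0.0
```

Run:
```python
from h import *
w=cam('wrist','w2.png');p,r,s=st();print(p,r.as_matrix().round(3),s['qpos'],s['time'])
```

```text
[0.43157585 0.35326353 0.06869898] [[-0.96  -0.28   0.002]
 [-0.28   0.96   0.001]
 [-0.002  0.001 -1.   ]] [ 5.04003264e-01  2.22546391e-01  1.97924059e+00  7.16318939e-05
  9.37276246e-01 -1.35038067e+00] 3.375
```

Aligned with no contact, so I'll close and lift straight up.

Call:
inch_along(
  increments=[
    {"aperture": 0.2},
    {"aperture": 0.1},
    {"aperture": 0},
    {"aperture": 0},
    {"aperture": 0},
    {"aperture": 0},
  ],
  force=40,
)

```text
time: 4.12
eef_pos: [0.4307, 0.3525, 0.0677]
tcp_rot: [-0.141, 0.99, 0.0, 0.0]
contact_force: [-1.3, -0.1, 3.7]
opening: 0.299
finger_force: 42.1
```

Call:
inch_along(
  increments=[
    {"trans": [0, 0, -20], "aperture": 0},
    {"trans": [0, 0, -50], "aperture": 0},
    {"trans": [0, 0, -80], "aperture": 0},
    {"trans": [0, 0, -80], "aperture": 0},
    {"trans": [0, 0, -80], "aperture": 0},
  ],
)

```text
time: 4.75
eef_pos: [0.4295, 0.3518, 0.1454]
tcp_rot: [-0.141, 0.99, -0.001, -0.001]
contact_force: [0.0, -0.3, -2.3]
opening: 0.297
finger_force: 41.4
```

In the tool's units: -0.176 m is -176, -0.117 m is -117, 0.285 rad is 1.14.

Call:
inch_along(
  increments=[
    {"trans": [17, -58, 0], "rotvec": [0, 0, 0.4], "aperture": 0},
    {"trans": [34, -117, 0], "rotvec": [0, 0, 0.8], "aperture": 0},
    {"trans": [51, -176, 0], "rotvec": [0, 0, 1.14], "aperture": 0},
    {"trans": [51, -176, 20], "rotvec": [0, 0, 1.14], "aperture": 0},
    {"trans": [51, -176, 50], "rotvec": [0, 0, 1.14], "aperture": 0},
    {"trans": [51, -176, 75], "rotvec": [0, 0, 1.14], "aperture": 0},
    {"trans": [51, -176, 80], "rotvec": [0, 0, 1.14], "aperture": 0},
    {"trans": [51, -176, 80], "rotvec": [0, 0, 1.14], "aperture": 0},
    {"trans": [51, -176, 80], "rotvec": [0, 0, 1.14], "aperture": 0},
  ],
)

```text
time: 5.88
eef_pos: [0.4315, 0.1694, 0.0682]
tcp_rot: [0.001, 1.0, 0.0, 0.001]
contact_force: [0.8, 0.5, -2.5]
opening: 0.297
finger_force: 41.5
```

Run:
```python
from h import *
w=cam('wrist','w3.png');p,r,s=st();print(p,r.as_matrix().round(3),s['qpos'],s['time'],s['contact_force'])
```

```text
[0.43163289 0.16938537 0.06835903] [[-1.     0.002  0.002]
 [ 0.002  1.     0.   ]
 [-0.002  0.    -1.   ]] [ 1.54621354e-01  2.46605821e-02  2.20210194e+00 -4.79674180e-05
  9.12712243e-01 -1.41461367e+00] 5.925 [ 0.83368347  0.33250221 -2.40215811]
```

View pics/w3.png

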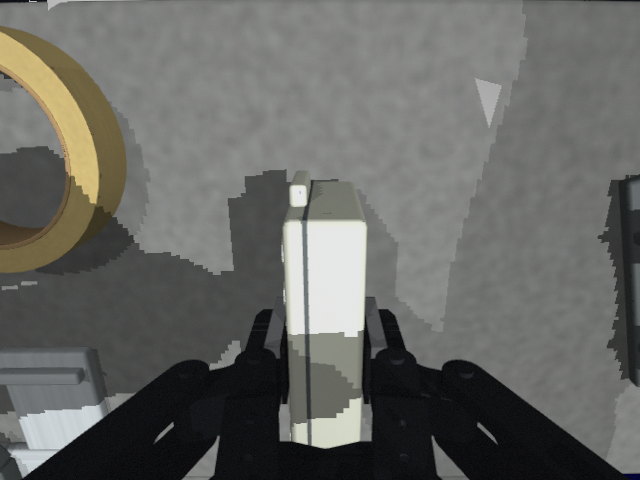

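It shows the cassette held upright and square, with the lip at (298,190), free board to the right and the tape at the far left. Lowering to contact.

In the tool's units: 0.008 m is 8, 0.009 m is 9.

Call:
inch_along(
  increments=[
    {"trans": [0, 0, 3], "aperture": 0},
    {"trans": [0, 0, 6], "aperture": 0},
    {"trans": [0, 0, 8], "aperture": 0},
    {"trans": [0, 0, 9], "aperture": 0},
    {"trans": [0, 0, 9], "aperture": 0},
  ],
)

```text
time: 6.55
eef_pos: [0.4307, 0.1692, 0.0597]
tcp_rot: [0.001, 1.0, -0.0, -0.001]
contact_force: [-4.9, -0.7, 9.1]
opening: 0.296
finger_force: 43.0
```

In the tool's units: -0.06 m is -60, -0.065 m is -65.

Call:
inch_along(
  increments=[
    {"aperture": 0.7},
    {"aperture": 0.7},
    {"aperture": 0.7},
    {"aperture": 0.7},
    {"trans": [0, 0, -20], "aperture": 0.7},
    {"trans": [0, 0, -55], "aperture": 0.7},
    {"trans": [0, -30, -65], "aperture": 0.5},
    {"trans": [0, -60, -65], "aperture": 0},
    {"trans": [0, -60, -65], "aperture": 0},
  ],
)

```text
time: 7.68
eef_pos: [0.4308, 0.1081, 0.1235]
tcp_rot: [0.002, 1.0, 0.0, 0.0]
contact_force: [1.0, 0.1, -0.7]
opening: 0.081
finger_force: 0.0
```

Call:
inch_along(
  increments=[
    {"aperture": 0},
    {"aperture": 0},
    {"trans": [0, 0, 20], "aperture": 0},
    {"trans": [0, 0, 50], "aperture": 0},
    {"trans": [0, 0, 50], "aperture": 0},
  ],
)

```text
time: 8.3
eef_pos: [0.4284, 0.1097, 0.0711]
tcp_rot: [0.0, 1.0, -0.0, -0.003]
contact_force: [0.4, 0.1, 0.6]
opening: 0.0
finger_force: 0.0
```

Run:
```python
from h import *
w=cam('wrist','w4.png');p,r,s=st();print(p,s['time'],s['opening'])
```

```text
[0.42973952 0.10963429 0.07254078] 8.35 0.0008136594754164142
```

View pics/w4.png

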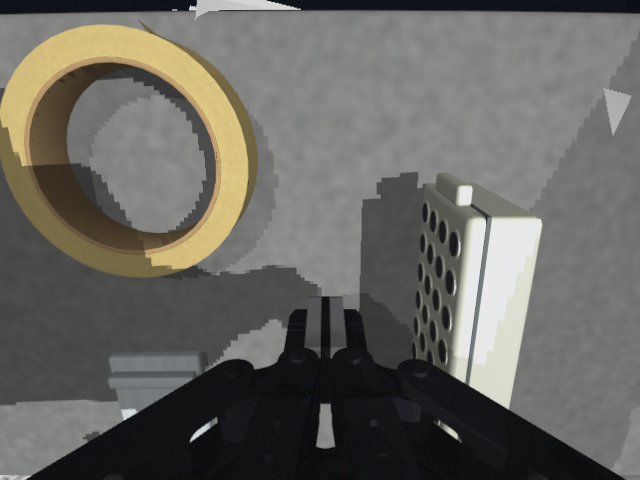

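The cassette stands by itself at the right (wells at (440,280), top edge at (510,300)). I'll push high toward +y to tip it.

Call:
inch_along(
  increments=[
    {"trans": [0, 20, -5], "aperture": 0},
    {"trans": [0, 30, -5], "aperture": 0},
    {"trans": [0, 36, -5], "aperture": 0},
    {"trans": [0, 42, -5], "aperture": 0},
    {"trans": [0, 48, -5], "aperture": 0},
    {"trans": [0, 54, -5], "aperture": 0},
    {"trans": [0, 60, -5], "aperture": 0},
    {"trans": [0, 66, -5], "aperture": 0},
    {"trans": [0, 72, -5], "aperture": 0},
    {"trans": [0, 78, -5], "aperture": 0},
  ],
)

```text
time: 9.6
eef_pos: [0.4308, 0.1876, 0.0783]
tcp_rot: [0.001, 1.0, 0.0, -0.0]
contact_force: [0.4, 0.1, -0.1]
opening: 0.003
finger_force: 0.0
```

Call:
inch_along(
  increments=[
    {"trans": [0, 6, 0], "aperture": 0},
    {"trans": [0, 10, 0], "aperture": 0},
    {"trans": [0, 10, 0], "aperture": 0},
    {"trans": [0, -20, -30], "aperture": 0.5},
    {"trans": [0, -30, -80], "aperture": 1},
    {"trans": [-10, -30, -130], "aperture": 1},
    {"trans": [-10, -30, -130], "aperture": 1},
    {"trans": [-10, -30, -130], "aperture": 1},
    {"trans": [-10, -30, -130], "aperture": 1},
  ],
)

```text
time: 10.72
eef_pos: [0.4395, 0.157, 0.2063]
tcp_rot: [0.001, 1.0, -0.0, -0.002]
contact_force: [0.6, 0.2, -0.3]
opening: 1.0
finger_force: 0.0
```

Run:
```python
from h import *
w=cam('wrist','w5.png');p,r,s=st();print(p,r.as_matrix().round(3),s['time'],s['opening'])
```

```text
[0.43958462 0.15705119 0.20640223] [[-1.     0.002 -0.004]
 [ 0.002  1.    -0.   ]
 [ 0.004 -0.    -1.   ]] 10.775 0.9982439622006389
```

View pics/w5.png

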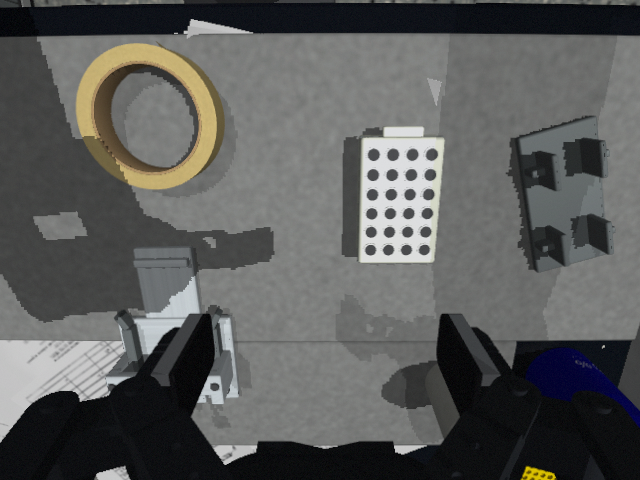

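The cassette lies flat, wells up, lip at (403,132), body (358..443,138..263). The dock is at lower left with its sill at (165,252). I'll measure the cassette, then move over the dock.

Add to h.py:
```python
def cass(c,roi,z,thr=195):
    x0,y0,x1,y1=roi;im=c['pixels'][y0:y1,x0:x1]
    m=(im.min(2)>thr).astype(np.uint8);m=cv2.morphologyEx(m,cv2.MORPH_CLOSE,np.ones((15,15)))
    m=cv2.morphologyEx(m,cv2.MORPH_OPEN,np.ones((31,31)))
    k=max(cv2.findContours(m,0,2)[0],key=cv2.contourArea)
    q=cv2.approxPolyDP(k,8,True).reshape(-1,2)+[x0,y0]
    P=plane(c,(k.reshape(-1,2)+[x0,y0]).astype(float),z)[:,:2]
    (ctr,sz,an)=cv2.minAreaRect((P*1e3).astype(np.float32))
    return q.tolist(),np.array(ctr)/1e3,sz,an
```

Run:
```python
from h import *
w=cam('wrist');print(cass(w,(320,90,490,300),.054))
```

```text
([[385, 127], [383, 138], [363, 140], [361, 261], [429, 261], [440, 140], [423, 138], [422, 127]], array([0.42620557, 0.21430997]), (104.94038391113281, 58.40238571166992), 0.15333926677703857)
```

Call:
inch_along(
  increments=[
    {"trans": [-20, -30, -10], "aperture": 1},
    {"trans": [-40, -70, -20], "aperture": 1},
    {"trans": [-60, -100, -35], "aperture": 1},
    {"trans": [-70, -127, -45], "aperture": 1},
    {"trans": [-70, -127, -45], "aperture": 1},
    {"trans": [-70, -127, -45], "aperture": 1},
  ],
)

```text
time: 11.58
eef_pos: [0.5098, 0.0305, 0.2521]
tcp_rot: [0.001, 1.0, 0.0, -0.001]
contact_force: [0.5, -0.5, -0.1]
opening: 1.003
finger_force: 0.0
```

Run:
```python
from h import *
w=cam('wrist','w6.png');p,r,s=st();print(p,s['time']);print(cass(w,(360,120,640,320),.054))
np.save('w6c.npy',w,allow_pickle=True)
i=w['pixels'][100:400,170:500,::-1];cv2.imwrite('pics/w6c.png',cv2.resize(i,None,fx=2,fy=2))
```

```text
[0.50971129 0.0307933  0.2521239 ] 11.625Traceback (most recent call last):
  File "<stdin>", line 2, in <module>
  File "h.py", line 32, in cass
    k=max(cv2.findContours(m,0,2)[0],key=cv2.contourArea)
ValueError: max() iterable argument is empty
```

Run:
```python
from h import *
import pickle
w=cam('wrist');pickle.dump(w,open('w6.pkl','wb'))
i=w['pixels'][60:360,130:530,::-1];cv2.imwrite('pics/w6c.png',cv2.resize(i,None,fx=2,fy=2))
```

```text
(no output)
```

View pics/w6c.png

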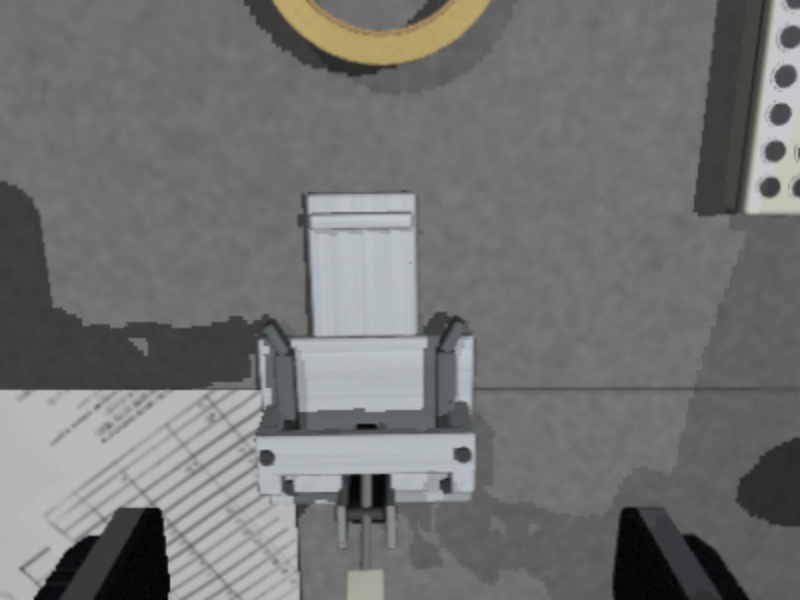

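The dock seen from above (crop scale 2, offset (130,60)): sill bar (311..411, 212..227), base front edge y≈194, wide base from y≈338, bridge front edge y≈433, flag at (366,590). It is almost square to the world. I'll refine the edges numerically.

Run:
```python
from h import *
import pickle
w=pickle.load(open('w6.pkl','rb'))
g=cv2.GaussianBlur(w['pixels'].mean(2).astype(np.float32),(0,0),0.8)
def sub(a,i):
    d=np.abs(a); 
    if 0<i<len(d)-1:
        den=d[i-1]-2*d[i]+d[i+1]; return i+0.5*(d[i-1]-d[i+1])/den
    return i
def hedge(u0,u1,v0,v1,sgn):  # horizontal edge, gradient dv sign
    pts=[]
    for u in range(u0,u1,2):
        d=sgn*np.gradient(g[v0:v1,u]); i=int(d.argmax()); pts.append((u,v0+sub(np.maximum(d,0),i)))
    return np.array(pts)
def vedge(v0,v1,u0,u1,sgn):
    pts=[]
    for v in range(v0,v1,2):
        d=sgn*np.gradient(g[v,u0:u1]); i=int(d.argmax()); pts.append((u0+sub(np.maximum(d,0),i),v))
    return np.array(pts)
def rep(n,pts,z,ax):
    P=plane(w,pts,z)[:,:2]; t=P[:,1-ax]; 
    for _ in range(3):
        k=np.polyfit(t,P[:,ax],1);e=np.abs(P[:,ax]-np.polyval(k,t));m=e<max(2*np.median(e),1e-4);P=P[m];t=t[m]
    print(n,'fit at mid t=%.4f val=%.4f slope=%.4f n=%d'%(t.mean(),np.polyval(k,t.mean()),k[0],len(t)))
rep('base front x-68',hedge(288,334,150,162,1),.036,0)
for v in range(164,180): print(v,g[v,300:330:10].round(0),end=' ')
print()
rep('baseL',vedge(180,220,274,292,1),.036,1)
rep('baseR',vedge(180,220,328,350,-1),.036,1)
rep('wide x0',hedge(290,334,222,235,1),.036,0); rep('wide x0-',hedge(290,334,222,235,-1),.036,0)
rep('bridge front',hedge(266,360,270,282,1),.0745,0)
rep('bridge rear',hedge(270,300,292,302,-1),.0745,0)
rep('bridgeL',vedge(278,294,252,266,1),.0745,1)
rep('bridgeR',vedge(278,294,360,375,-1),.0745,1)
```

```text
base front x-68 fit at mid t=0.0167 val=0.4740 slope=-0.0126 n=22
164 [189. 185. 186.] 165 [168. 165. 167.] 166 [134. 135. 139.] 167 [149. 158. 163.] 168 [178. 186. 191.] 169 [191. 194. 196.] 170 [190. 190. 191.] 171 [184. 185. 186.] 172 [180. 179. 177.] 173 [165. 164. 157.] 174 [145. 148. 141.] 175 [158. 156. 152.] 176 [180. 166. 168.] 177 [188. 176. 181.] 178 [189. 184. 186.] 179 [189. 187. 187.] 
baseL fit at mid t=0.5129 val=-0.0061 slope=0.0150 n=20
baseR fit at mid t=0.5134 val=0.0427 slope=0.0293 n=16
wide x0 fit at mid t=0.0196 val=0.5424 slope=-0.0084 n=18
wide x0- fit at mid t=0.0177 val=0.5399 slope=-0.0095 n=22
bridge front fit at mid t=0.0182 val=0.5747 slope=-0.0157 n=36
bridge rear fit at mid t=-0.0018 val=0.5934 slope=-0.0257 n=10
bridgeL fit at mid t=0.5826 val=-0.0272 slope=0.6655 n=5
bridgeR fit at mid t=0.5804 val=0.0687 slope=0.0613 n=5
```

In the tool's units: 0.06 m is 60, 0.03 m is 30.

Call:
inch_along(
  increments=[
    {"trans": [0, 30, 0], "aperture": 1},
    {"trans": [0, 60, 0], "aperture": 1},
    {"trans": [0, 60, 0], "aperture": 1},
    {"trans": [0, 60, 0], "aperture": 1},
  ],
)

```text
time: 12.18
eef_pos: [0.5102, 0.0903, 0.253]
tcp_rot: [0.0, 1.0, -0.0, -0.0]
contact_force: [-0.7, -1.1, 0.4]
opening: 1.004
finger_force: 0.0
```

Run:
```python
from h import *
import pickle
w0=pickle.load(open('w6.pkl','rb'));w=cam('wrist');p,r,s=st();print(p)
# match distinctive dock features between the two views -> triangulate
def feat(uv,h=9):
    g0=w0['pixels'].mean(2).astype(np.uint8);g1=w['pixels'].mean(2).astype(np.uint8)
    u,v=[int(round(x)) for x in uv];t=g0[v-h:v+h+1,u-h:u+h+1]
    best=None
    q=proj(w,plane(w0,[uv],.05))[0];u1,v1=int(q[0]),int(q[1]);a=30
    S=g1[v1-12-h:v1+13+h,u1-a-h:u1+a+1+h];m=cv2.matchTemplate(S,t,cv2.TM_CCOEFF_NORMED);_,mx,_,l=cv2.minMaxLoc(m)
    x,y=l
    dx=dy=0
    if 0<x<m.shape[1]-1: dx=.5*(m[y,x-1]-m[y,x+1])/(m[y,x-1]-2*m[y,x]+m[y,x+1])
    if 0<y<m.shape[0]-1: dy=.5*(m[y-1,x]-m[y+1,x])/(m[y-1,x]-2*m[y,x]+m[y+1,x])
    uv1=(u1-a+x+dx,v1-12+y+dy);print(uv,np.round(uv1,1),round(mx,3),tri(w0,(u,v),w,uv1).round(4))
for n,c in dict(sillL=(311,227),sillR=(411,225),baseFL=(307,195),baseFR=(415,193),brFL=(258,434),brFR=(474,432),holeL=(267,457),holeR=(462,455),wideFL=(261,341),wideFR=(471,337)).items():
    print(n,end=' ');feat((c[0]/2+130,c[1]/2+60))
for t in(170,195): 
  try:print(cass(w,(380,80,580,260),.054,t))
  except Exception as e:print(e)
```

```text
[0.51038205 0.08986053 0.25306478]
sillL (285.5, 173.5) [221.5 172.9] 0.907 [ 0.4894 -0.0046  0.0355]
sillR (335.5, 172.5) [271.2 171. ] 0.947 [0.4877 0.0411 0.0357]
baseFL (283.5, 157.5) [219.1 156.9] 0.952 [ 0.4752 -0.0061  0.0332]
baseFR (337.5, 156.5) [272.8 154.9] 0.988 [0.4735 0.0429 0.0331]
brFL (259.0, 277.0) [193.4 275.6] 0.778 [ 0.5757 -0.0282  0.0721]
brFR (367.0, 276.0) [300.7 274.7] 0.834 [0.5744 0.0685 0.0729]
holeL (263.5, 288.5) [198.4 286.7] 0.9 [ 0.585  -0.0237  0.0754]
holeR (361.0, 287.5) [294.8 286.8] 0.947 [0.5848 0.0632 0.0759]
wideFL (260.5, 230.5) [198.3 228.9] 0.538 [ 0.5426 -0.0309  0.0375]
wideFR (365.5, 228.5) [304.  226.9] 0.937 [0.5413 0.0702 0.0358]
([[441, 80], [438, 164], [501, 164], [512, 80]], array([0.44455441, 0.21437646]), (68.08487701416016, 59.743263244628906), 0.33205446600914)
([[442, 80], [438, 163], [474, 163], [484, 111], [505, 102], [505, 80]], array([0.44410352, 0.21213701]), (67.14757537841797, 53.65312576293945), 0.3245008587837219)
```

Call:
inch_along(
  increments=[
    {"trans": [30, 35, 20], "aperture": 1},
    {"trans": [60, 70, 50], "aperture": 1},
    {"trans": [90, 105, 80], "aperture": 1},
    {"trans": [107, 124, 120], "aperture": 1},
    {"trans": [107, 124, 150], "aperture": 1},
    {"trans": [107, 124, 170], "aperture": 1},
    {"trans": [107, 124, 190], "aperture": 1},
    {"trans": [107, 124, 205], "aperture": 1},
    {"trans": [107, 124, 215], "aperture": 1},
    {"trans": [107, 124, 219], "aperture": 1},
  ],
)

```text
time: 13.48
eef_pos: [0.4039, 0.214, 0.034]
tcp_rot: [0.001, 1.0, -0.0, -0.0]
contact_force: [0.2, -0.9, 0.2]
opening: 1.002
finger_force: 0.0
```

Call:
inch_along(
  increments=[
    {"aperture": 1},
    {"aperture": 0.7},
    {"aperture": 0.5},
    {"aperture": 0.5},
    {"aperture": 0.5},
    {"aperture": 0.5},
  ],
  force=40,
)

```text
time: 14.22
eef_pos: [0.4046, 0.2144, 0.0352]
tcp_rot: [0.001, 1.0, 0.0, 0.001]
contact_force: [-0.5, -0.5, 5.9]
opening: 0.712
finger_force: 45.2
```

Add to h.py:
```python
D0=np.array([.5417,.0193,.036]);DY=.015
E_T=np.array([-.0742,0,.0065])   # rear bottom edge middle in the tool frame
def goal(xr,zr,tilt,base=None):
    Rt=R.from_euler('z',DY)*R.from_euler('y',tilt)*R.from_matrix(np.diag([-1.,1,-1]))
    P=D0+R.from_euler('z',DY).apply([xr,0,zr])
    return P-Rt.apply(E_T),Rt
def row(g,base):
    return np.r_[base[1].inv().apply(g[0]-base[0]),(base[1].inv()*g[1]).as_rotvec()].round(4).tolist()
```

```text
(no output)
```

Call:
inch_along(
  increments=[
    {"trans": [0, 0, -30], "aperture": 0.5},
    {"trans": [0, 0, -60], "aperture": 0.5},
    {"trans": [0, 0, -100], "aperture": 0.5},
    {"trans": [0, 0, -100], "aperture": 0.5},
    {"trans": [0, 0, -100], "aperture": 0.5},
  ],
)

```text
time: 14.85
eef_pos: [0.4026, 0.2139, 0.1327]
tcp_rot: [0.001, 1.0, -0.0, -0.001]
contact_force: [-0.0, 0.7, -2.6]
opening: 0.714
finger_force: 45.1
```

Run:
```python
from h import *
p,r,s=st();print(p,s['qpos'])
for a in((.005,.05,.14),(.012,.01,.14)):print(a,row(goal(*a),(p,r)))
```

```text
[0.40264412 0.21386706 0.13266295] [ 2.65069826e-01 -9.76756434e-02  2.18208402e+00  6.53940900e-05
  1.05999605e+00 -1.30387570e+00]
(0.005, 0.05, 0.14) [-0.0719, -0.1954, 0.0298, 0.0005, 0.1373, -0.0169]
(0.012, 0.01, 0.14) [-0.0791, -0.1953, 0.0698, 0.0005, 0.1373, -0.0169]
```

In the tool's units: -0.03 m is -30, 0.03 m is 30, 0.03 rad is 0.12.

Call:
inch_along(
  increments=[
    {"trans": [-15, -40, 0], "aperture": 0.5},
    {"trans": [-30, -80, 0], "rotvec": [0, 0.12, 0], "aperture": 0.5},
    {"trans": [-45, -120, 0], "rotvec": [0, 0.24, -0.04], "aperture": 0.5},
    {"trans": [-60, -160, 10], "rotvec": [0, 0.4, -0.068], "aperture": 0.5},
    {"trans": [-72, -195.4, 20], "rotvec": [0.002, 0.548, -0.068], "aperture": 0.5},
    {"trans": [-72, -195.4, 30], "rotvec": [0.002, 0.548, -0.068], "aperture": 0.5},
    {"trans": [-72, -195.4, 30], "rotvec": [0.002, 0.548, -0.068], "aperture": 0.5},
    {"trans": [-72, -195.4, 30], "rotvec": [0.002, 0.548, -0.068], "aperture": 0.5},
  ],
)

```text
time: 15.85
eef_pos: [0.4746, 0.0196, 0.1036]
tcp_rot: [-0.008, 0.998, 0.0, -0.069]
contact_force: [-0.7, 0.1, -2.1]
opening: 0.713
finger_force: 45.2
```

Run:
```python
from h import *
w=cam('wrist','w7.png');a=cam('side','d7.png');p,r,s=st();print(p,r.as_rotvec())
for q in((.012,.01,.14),(.018,.0,.14)):print(q,row(goal(*q),(p,r)))
# predicted rear bottom edge
print('rear edge',p+r.apply(E_T),'dock frame',R.from_euler('z',-DY).apply(p+r.apply(E_T)-D0))
i1=a['pixels'][200:300,270:420,::-1];i2=w['pixels'][150:480,200:440,::-1]
i1=cv2.resize(i1,(495,330),interpolation=cv2.INTER_CUBIC);cv2.imwrite('pics/mix7.png',np.hstack([i1,i2]))
```

```text
[0.47526465 0.01950968 0.10448114] [ 2.49768159e-02 -3.00481338e+00  6.82810914e-04]
(0.012, 0.01, 0.14) [-0.0115, -0.0012, 0.0405, 0.0005, 0.0033, 0.0017]
(0.018, 0.0, 0.14) [-0.0188, -0.0013, 0.0496, 0.0005, 0.0033, 0.0017]
rear edge [0.54787692 0.02072479 0.08793206] dock frame [0.0061976  0.00133197 0.05193206]
```

View pics/mix7.png

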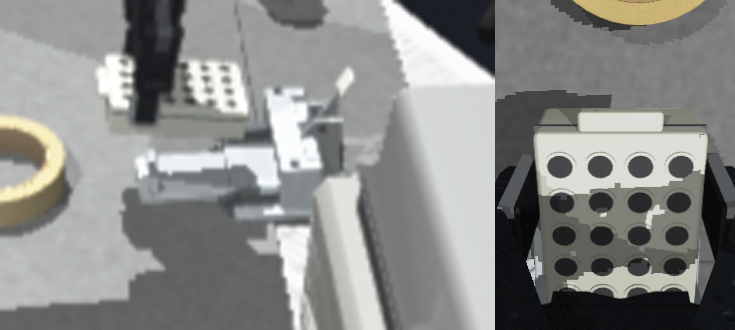

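The last picture shows the cassette held tilted, rear low, above the dock, with lip and front to the robot. The dock's sill is at (145,175) and the flag at (345,78) in the side part. I'll continue on numbers, first checking the cassette's place in the hand.

Careful with the scale: shifts go in mm and turns go in units of 0.25 rad. That gives: 0.0405 m is 40.5, 0.03 m is 30, 0.003 rad is 0.012.

Call:
inch_along(
  increments=[
    {"trans": [-6, -1, 15], "aperture": 0.5},
    {"trans": [-11.5, -1.2, 30], "rotvec": [0, 0.012, 0.0068], "aperture": 0.5},
    {"trans": [-11.5, -1.2, 40.5], "rotvec": [0, 0.012, 0.0068], "aperture": 0.5},
    {"trans": [-11.5, -1.2, 40.5], "rotvec": [0, 0.012, 0.0068], "aperture": 0.5},
    {"trans": [-11.5, -1.2, 40.5], "rotvec": [0, 0.012, 0.0068], "aperture": 0.5},
  ],
)

```text
time: 16.58
eef_pos: [0.4815, 0.0175, 0.0627]
tcp_rot: [-0.007, 0.998, -0.0, -0.07]
contact_force: [0.2, 0.2, -1.9]
opening: 0.717
finger_force: 45.2
```

Run:
```python
from h import *
w=cam('wrist');p,r,s=st();print(p)
T=[(.0258,-.031,-.0195),(.0258,.031,-.0195),(.0338,-.015,-.0185),(.0338,.015,-.0185),(-.0742,.031,-.0195)]
pr=proj(w,p+r.apply(T));print('pred',pr.round(1).tolist())
m=(w['pixels'].min(2)>150)
u0=int(pr[:2,0].mean());g=cv2.GaussianBlur(w['pixels'].mean(2).astype(np.float32),(0,0),.8)
for u in(255,265,395,400): print(u,g[270:296:2,u].round(0))
print(g[300:301,225:260:2].round(0),g[300:301,395:430:2].round(0),'lip',g[250:285:2,325].round(0))
print('dock frame',R.from_euler('z',-DY).apply(p+r.apply(E_T)-D0))
```

```text
[0.48177982 0.01749001 0.06301105]
pred [[234.0, 279.4], [414.5, 279.4], [280.0, 256.7], [368.5, 256.7], [396.7, 491.0]]
255 [123. 123.  84. 101. 127. 130. 156. 198. 216. 217. 217. 217. 218.]
265 [123. 122.  84. 102. 127. 130. 156. 198. 216. 217. 217. 218. 218.]
395 [126. 125.  85. 102. 128. 131. 159. 200. 216. 217. 218. 218. 218.]
400 [126. 124.  79. 105. 128. 131. 159. 200. 216. 217. 218. 218. 218.]
[[ 68.  68.  68.  68.  68.  69.  72. 116. 176. 206. 217. 217. 217. 217.
  217. 217. 217. 216.]] [[218. 218. 218. 218. 218. 218. 216. 211. 166. 114. 111. 112. 111. 110.
  114. 125. 127. 126.]] lip [124.  84.  69.  71. 111. 132. 173. 214. 218. 219. 218. 218. 217. 217.
 216. 207. 167. 198.]
dock frame [ 0.01264042 -0.00101909  0.01028156]
```

```bash
sed -i 's/-.0742,0,.0065/-.0755,0,.0065/' h.py
```

Run:
```python
from h import *
p,r,s=st()
for q in((.016,.001,.14),(.016,-.001,.14)):print(q,row(goal(*q),(p,r)))
```

```text
(0.016, 0.001, 0.14) [-0.0033, 0.0009, 0.0087, 0.0005, 0.0008, -0.0015]
(0.016, -0.001, 0.14) [-0.0036, 0.0009, 0.0106, 0.0005, 0.0008, -0.0015]
```

Call:
inch_along(
  increments=[
    {"trans": [-1, 1, 4], "aperture": 0.5},
    {"trans": [-2, 1, 7], "aperture": 0.5},
    {"trans": [-3, 1, 9], "aperture": 0.5},
    {"trans": [-3, 1, 9], "aperture": 0.5},
  ],
)

```text
time: 17.12
eef_pos: [0.4831, 0.0186, 0.0536]
tcp_rot: [-0.007, 0.998, -0.0, -0.07]
contact_force: [-2.2, -0.3, 0.0]
opening: 0.712
finger_force: 45.6
```

```bash
python3 -c "
from h import *
p,r,s=st();print('dock frame',R.from_euler('z',-DY).apply(p+r.apply(E_T)-D0))"
```

```text
dock frame [0.0152594  0.00013229 0.00057587]
```

Call:
inch_along(
  increments=[
    {"trans": [-5, 0, -0.7], "aperture": 0.5},
    {"trans": [-10, 0, -1.4], "aperture": 0.5},
    {"trans": [-15, 0, -2.1], "aperture": 0.5},
    {"trans": [-20, 0, -2.8], "aperture": 0.5},
    {"trans": [-20, 0, -2.8], "aperture": 0.5},
  ],
)

```text
time: 17.75
eef_pos: [0.5042, 0.0188, 0.0534]
tcp_rot: [-0.007, 0.998, -0.0, -0.069]
contact_force: [0.5, -0.1, -0.0]
opening: 0.712
finger_force: 45.6
```

```bash
python3 -c "
from h import *
p,r,s=st();print('dock frame',R.from_euler('z',-DY).apply(p+r.apply(E_T)-D0),s['contact_force'],s['wrist_torque'])"
```

```text
dock frame [3.64069979e-02 4.76282709e-06 5.31445518e-04] [ 0.4628352  -0.07640069 -0.02335805] [-0.04065412 -0.21049655  0.01212884]
```

Rear is at 36 mm without resistance, so I'll go on to the lever.

In the tool's units: -0.014 m is -14, -0.013 m is -13.

Call:
inch_along(
  increments=[
    {"trans": [-4, 0, -0.6], "aperture": 0.5},
    {"trans": [-8, 0, -1.1], "aperture": 0.5},
    {"trans": [-11, 0, -1.5], "aperture": 0.5},
    {"trans": [-13, 0, -1.8], "aperture": 0.5},
    {"trans": [-14, 0, -1.9], "aperture": 0.5},
    {"trans": [-14, 0, -1.9], "aperture": 0.5},
  ],
)

```text
time: 18.5
eef_pos: [0.5159, 0.0192, 0.0533]
tcp_rot: [-0.007, 0.997, -0.0, -0.072]
contact_force: [-6.5, -0.7, 4.9]
opening: 0.713
finger_force: 45.9
```

Run:
```python
from h import *
p,r,s=st();print('dock frame',R.from_euler('z',-DY).apply(p+r.apply(E_T)-D0),s['contact_force'],s['wrist_torque'])
for q in((.050,0.0003,.10),(.050,0.0003,.05),(.050,.0003,0)):print(q,row(goal(*q),(p,r)))
```

```text
dock frame [ 4.79453359e-02  2.24549183e-04 -6.17093405e-05] [-6.53081057 -0.74185486  4.92098908] [-0.0069493   0.76699449 -0.01241098]
(0.05, 0.0003, 0.1) [-0.0018, -0.0003, 0.0027, 0.0008, -0.0448, -0.0011]
(0.05, 0.0003, 0.05) [-0.0017, -0.0003, 0.0065, 0.0008, -0.0948, -0.0011]
(0.05, 0.0003, 0) [-0.0018, -0.0003, 0.0103, 0.0008, -0.1448, -0.0012]
```

Run:
```python
from h import *
b=cam('side');o=cv2.imread('pics/d0.png')[:,:,::-1]
M=lambda x,z:D0-[0,0,.036-.028]+R.from_euler('z',DY).apply([x,0,z])
for a in(0,.23,.39,.45):
    print(a,proj(b,[M(.068-.041*np.sin(a),.054+.041*np.cos(a))]).round(1))
for n,im in(('old',o),('d7',cv2.imread('pics/d7.png')[:,:,::-1]),('now',b['pixels'])):
    i=im[212:240,350:385].astype(int);m=((i.min(2)>175)&(i[:,:,0]-i[:,:,2]>5)).astype(np.uint8)
    nn,_,st_,ce=cv2.connectedComponentsWithStats(m)
    print(n,[(s[4],(c+[350,212]).round(1).tolist()) for s,c in zip(st_[1:],ce[1:]) if s[4]>2])
```

```text
0 [[366.8 221.3]]
0.23 [[362.9 221.9]]
0.39 [[360.3 222.7]]
0.45 [[359.3 223.1]]
old [(np.int32(4), [374.0, 225.8])]
d7 [(np.int32(3), [374.0, 227.0])]
now []
```

Run:
```python
from h import *
b=cam('side');o=cv2.imread('pics/d7.png')[:,:,::-1]
for im in(o,b['pixels']):
    i=im[217:235,354:384].mean(2).astype(int);print(i)
w=cam('wrist')
```

```text
[[158 156 157 157 157 157 155 153 153 153 153 155 155 154 154 154 154 153
  153 154 153 152 153 154 156 158 158 158 155 154]
 [161 159 158 158 156 156 156 156 154 154 153 156 155 154 153 154 155 155
  154 152 153 154 154 153 155 156 158 159 157 154]
 [159 160 158 158 155 156 158 157 157 156 155 156 156 153 154 156 156 156
  155 152 153 158 157 157 157 156 156 155 157 156]
 [158 159 159 157 156 157 158 158 158 157 156 155 153 152 153 154 155 155
  154 154 166 195 170 157 157 158 156 156 157 156]
 [157 159 158 156 155 156 156 157 158 157 155 154 153 152 152 153 153 153
  154 162 199 240 212 162 154 155 155 155 158 157]
 [155 156 155 154 154 155 157 157 157 156 155 155 155 155 153 151 150 152
  158 184 225 235 240 172 153 152 151 152 154 155]
 [155 154 155 154 153 155 155 156 155 155 155 154 156 157 155 151 149 154
  173 218 237 242 249 179 153 151 149 150 152 154]
 [157 156 155 156 156 156 157 157 155 153 154 153 154 156 155 152 153 161
  204 235 239 237 226 172 155 154 153 153 154 157]
 [155 156 158 159 158 159 160 159 155 153 152 152 153 154 155 155 155 169
  224 237 238 223 173 156 
[... 2701 characters left out ...]
154 150 123 115 153 157
  154 153 152 154 154 152 155 157 156 156 155 154]
 [238 237 237 234 205 159 162 164 164 160 165 164 156 149 118 119 152 155
  149 151 154 155 154 152 154 154 154 153 154 153]
 [238 237 237 238 238 215 222 223 214 162 167 164 155 139 113 118 126 117
  129 149 154 157 157 154 153 152 152 153 154 154]
 [239 238 237 238 240 234 236 237 235 139 106 100 111 138 105 100  98 100
  122 148 153 157 157 156 155 153 152 153 155 156]
 [239 238 237 237 235 221 236 237 229 127  91  79 109 113  95 102  95 100
  131 148 152 155 156 156 155 154 153 153 155 157]
 [239 238 237 237 235 228 238 237 228 138  95  89 114 105  95 105  98 101
  130 146 148 154 155 155 155 156 156 155 155 155]]
```

The flag tip swung forward about 5 px, so the lever is pressed (~0.3 rad or more). Now I'll lower the front about the rear bottom edge.

Run:
```python
from h import *
p,r,s=st();print(s['contact_force'])
for q in((.0485,0.0003,.10),(.0485,0.0003,.06),(.0485,.0003,.03),(.0485,.0003,0)):print(q,row(goal(*q),(p,r)))
```

```text
[-5.69751857  0.40007835  4.67472082]
(0.0485, 0.0003, 0.1) [-0.0003, -0.0003, 0.0029, 0.0008, -0.0447, -0.0012]
(0.0485, 0.0003, 0.06) [-0.0002, -0.0003, 0.006, 0.0008, -0.0847, -0.0012]
(0.0485, 0.0003, 0.03) [-0.0003, -0.0003, 0.0082, 0.0008, -0.1147, -0.0012]
(0.0485, 0.0003, 0) [-0.0004, -0.0003, 0.0105, 0.0008, -0.1447, -0.0012]
```

Call:
inch_along(
  increments=[
    {"trans": [0, 0, 1.2], "rotvec": [0, -0.088, 0], "aperture": 0.5},
    {"trans": [0, 0, 2.5], "rotvec": [0, -0.18, 0], "aperture": 0.5},
    {"trans": [0, 0, 4], "rotvec": [0, -0.26, 0], "aperture": 0.5},
    {"trans": [0, 0, 5.5], "rotvec": [0, -0.34, 0], "aperture": 0.5},
    {"trans": [0, 0, 5.5], "rotvec": [0, -0.34, 0], "aperture": 0.5},
  ],
)

```text
time: 19.27
eef_pos: [0.5161, 0.0192, 0.0474]
tcp_rot: [-0.007, 1.0, 0.0, -0.028]
contact_force: [-4.5, -0.5, 0.1]
opening: 0.713
finger_force: 45.5
```

Run:
```python
from h import *
p,r,s=st();print('dock frame',R.from_euler('z',-DY).apply(p+r.apply(E_T)-D0),s['contact_force'],s['wrist_torque'],'tilt',np.arcsin(r.as_matrix()[0,2]))
```

```text
dock frame [0.04938216 0.00014863 0.0007206 ] [-4.49699209 -0.53154835  0.1266992 ] [0.07738727 0.60150418 0.0378311 ] tilt -0.05568449579736958
```

Going smoothly; finishing the lowering.

Call:
inch_along(
  increments=[
    {"trans": [0, 0, 1.5], "rotvec": [0, -0.06, 0], "aperture": 0.5},
    {"trans": [0, 0, 3], "rotvec": [0, -0.12, 0], "aperture": 0.5},
    {"trans": [0, 0, 4.5], "rotvec": [0, -0.18, 0], "aperture": 0.5},
    {"trans": [0, 0, 4.5], "rotvec": [0, -0.224, 0], "aperture": 0.5},
    {"trans": [0, 0, 4.5], "rotvec": [0, -0.224, 0], "aperture": 0.5},
  ],
)

```text
time: 19.9
eef_pos: [0.5166, 0.0191, 0.0433]
tcp_rot: [-0.007, 1.0, 0.0, 0.001]
contact_force: [-2.4, 0.7, -1.7]
opening: 0.713
finger_force: 45.4
```

Run:
```python
from h import *
p,r,s=st();print('dock frame',R.from_euler('z',-DY).apply(p+r.apply(E_T)-D0),s['contact_force'],s['wrist_torque'],'tilt',np.arcsin(r.as_matrix()[0,2]))
w=cam('wrist','w8.png');g=cv2.GaussianBlur(w['pixels'].mean(2).astype(np.float32),(0,0),.8)
print(g[250:300:2,265].round(0),'lip',g[240:285:2,325].round(0))
```

```text
dock frame [5.04169467e-02 5.90421094e-05 9.44158786e-04] [-2.44984216  0.70041249 -1.73725408] [0.0172783  0.41760359 0.08434156] tilt 0.0020680553510088436
[113. 112. 111. 111. 100.  92.  97. 102. 102.  93.  93.  84.  66.  96.
 112. 115. 147. 194. 217. 221. 223. 223. 223. 223. 223.] lip [217. 211. 205. 183. 124. 102.  97. 103. 113. 104. 119. 168. 215. 223.
 224. 224. 223. 223. 223. 223. 215. 174. 196.]
```

Call:
inch_along(
  increments=[
    {"trans": [0, 0, 0.6], "aperture": 0.5},
    {"trans": [0, 0, 1.2], "aperture": 0.5},
    {"trans": [0, 0, 1.4], "aperture": 0.5},
    {"trans": [0, 0, 1.4], "aperture": 0.5},
  ],
)

```text
time: 20.45
eef_pos: [0.5166, 0.0191, 0.0432]
tcp_rot: [-0.007, 1.0, 0.0, 0.0]
contact_force: [-7.3, 0.6, 8.3]
opening: 0.715
finger_force: 46.5
```

Run:
```python
from h import *
p,r,s=st();print('dock frame',R.from_euler('z',-DY).apply(p+r.apply(E_T)-D0),s['contact_force'],s['wrist_torque'])
```

```text
dock frame [5.03808973e-02 5.16722341e-05 7.33087662e-04] [-7.29740762  0.56958482  8.3461234 ] [ 0.05423736  1.20140244 -0.02255777]
```

Seated on the base (load taken at the expected height, level). Releasing, then retreating and checking.

In the tool's units: -0.18 m is -180, -0.12 m is -120.

Call:
inch_along(
  increments=[
    {"trans": [0, 0, -0.8], "aperture": 0.75},
    {"trans": [0, 0, -0.8], "aperture": 0.85},
    {"trans": [0, 0, -1], "aperture": 1},
    {"trans": [0, 0, -1], "aperture": 1},
    {"trans": [0, 0, -1], "aperture": 1},
    {"trans": [0, 0, -20], "aperture": 1},
    {"trans": [0, 0, -60], "aperture": 1},
    {"trans": [10, 0, -120], "aperture": 1},
    {"trans": [20, 0, -180], "aperture": 1},
    {"trans": [20, 0, -180], "aperture": 1},
  ],
)

```text
time: 21.7
eef_pos: [0.4992, 0.0183, 0.2285]
tcp_rot: [-0.007, 1.0, -0.001, 0.007]
contact_force: [0.1, -0.0, -0.9]
opening: 0.997
finger_force: 0.0
```

Call:
inch_along(
  increments=[
    {"aperture": 1},
    {"aperture": 1},
  ],
)

```text
time: 21.95
eef_pos: [0.4951, 0.0189, 0.2195]
tcp_rot: [-0.007, 1.0, 0.001, -0.002]
contact_force: [-0.6, 0.3, -0.3]
opening: 0.999
finger_force: 0.0
```

Run:
```python
from h import *
w=cam('wrist','w9.png');b=cam('side');p,r,s=st();print(p,r.as_rotvec())
print(b['pixels'][217:229,360:382].mean(2).astype(int))
zz=D0-[0,0,0]
f=lambda x,y,z:D0+R.from_euler('z',DY).apply([x,y,z])
pr=proj(w,[f(-.05,-.031,.026),f(-.05,.031,.026),f(.033,-.031,.026),f(.033,.031,.026),f(-.058,-.015,.025),f(-.058,.015,.025)]);print(pr.round(1).tolist())
g=w['pixels'].mean(2);u,v=pr[:2].mean(0).astype(int)
x0,x1=int(pr[0][0]),int(pr[1][0]);print('front edge',[ (uu,g[v-14:v+12:2,uu].astype(int).tolist()) for uu in (x0+12,x1-12)])
vv=v+25;print('L',g[vv,x0-14:x0+14:2].astype(int),'R',g[vv,x1-14:x1+14:2].astype(int)); vv=v+70;print('L2',g[vv,x0-14:x0+14:2].astype(int),'R2',g[vv,x1-14:x1+14:2].astype(int))
print('lip col',g[v-30:v+6:2,(x0+x1)//2].astype(int))
```

```text
[0.49533776 0.01886175 0.21970834] [ 2.11400795e-02 -3.13861185e+00 -1.72263735e-03]
[[152 151 150 149 150 152 151 151 151 151 150 150 151 150 150 149 150 151
  152 154 155 155]
 [153 152 152 150 149 152 152 150 150 151 152 155 160 151 150 151 151 150
  151 153 155 155]
 [155 154 154 153 152 153 152 150 151 153 154 170 210 159 149 151 152 154
  154 152 153 153]
 [155 155 154 154 153 152 150 148 150 151 157 198 249 173 151 151 151 153
  154 154 153 153]
 [154 154 155 154 152 150 149 149 149 151 164 215 248 175 151 150 152 152
  151 151 151 152]
 [153 153 154 153 151 151 152 151 150 152 175 212 231 186 155 151 152 152
  149 148 147 148]
 [152 153 152 153 151 151 153 154 152 158 190 204 201 179 154 151 152 152
  150 148 146 146]
 [153 154 151 150 150 150 151 152 152 163 198 201 176 154 151 151
[... 271 characters left out ...]
 156 156 153 152
  153 153 153 152]
 [227 224 148 150 153 154 154 154 148 127 118 148 150 152 153 153 153 151
  151 152 153 153]]
[[284.8, 208.7], [363.6, 208.6], [288.1, 302.9], [360.7, 302.8], [305.0, 198.4], [343.4, 198.4]]
front edge [(296, [103, 96, 89, 94, 62, 100, 197, 208, 208, 207, 206, 70, 67]), (351, [176, 172, 109, 98, 57, 102, 200, 207, 207, 208, 206, 70, 69])]
L [118  99  62  65  61  63  64  63  81 178 207 207 190 193] R [207 133 169 197 208 207 206 160  95  97 101 105 114 115]
L2 [162 103 102  85  99  98  87  50  39 110 191 207 207 206] R2 [207 187 207 206 207 207 169  67  99  99 102 105 161 187]
lip col [107 161 193 193 193 193  91 111  96 202 209 207 207 176 199 207 209 207]
```

Flag still leans forward (lever ≈ 0.23) and the cassette is in line. One two-view height check of the front and rear for level, then hand in.

Create v.py:
```python
from h import *
import pickle
w0=pickle.load(open('w9.pkl','rb'));w=cam('wrist')
g0=w0['pixels'].mean(2).astype(np.uint8);g1=w['pixels'].mean(2).astype(np.uint8);h=8
f=lambda x,y,z:D0+R.from_euler('z',DY).apply([x,y,z])
for x,y in((-.046,-.024),(-.046,.024),(-.056,0.0),(-.02,-.024),(-.02,.024),(.015,-.024),(.015,.024)):
    q=proj(w0,[f(x,y,.026)])[0].round().astype(int);e=proj(w,[f(x,y,.026)])[0].round().astype(int)
    t=g0[q[1]-h:q[1]+h+1,q[0]-h:q[0]+h+1];a=6
    m=cv2.matchTemplate(g1[e[1]-a-h:e[1]+a+h+1,e[0]-a-h:e[0]+a+h+1],t,cv2.TM_CCOEFF_NORMED);_,mx,_,(i,j)=cv2.minMaxLoc(m)
    dx=dy=0
    if 0<i<2*a and 0<j<2*a:
        dx=.5*(m[j,i-1]-m[j,i+1])/(m[j,i-1]-2*m[j,i]+m[j,i+1]);dy=.5*(m[j-1,i]-m[j+1,i])/(m[j-1,i]-2*m[j,i]+m[j+1,i])
    P=tri(w0,q,w,(e[0]-a+i+dx,e[1]-a+j+dy));print(x,y,round(mx,2),'top z above base %.4f'%(P[2]-.036))
```

```bash
python3 -c "
from h import *
import pickle;pickle.dump(cam('wrist'),open('w9.pkl','wb'))"
```

```text
(no output)
```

Call:
inch_along(
  increments=[
    {"trans": [0, 30, 0], "aperture": 1},
    {"trans": [0, 60, 0], "aperture": 1},
    {"trans": [0, 60, 0], "aperture": 1},
    {"trans": [0, 60, 0], "aperture": 1},
  ],
)

```text
time: 22.6
eef_pos: [0.4953, 0.0784, 0.2213]
tcp_rot: [-0.007, 1.0, 0.0, -0.0]
contact_force: [1.0, 0.3, -0.0]
opening: 1.001
finger_force: 0.0
```

```bash
python3 v.py
```

```text
-0.046 -0.024 0.97 top z above base 0.0259
-0.046 0.024 0.99 top z above base 0.0260
-0.056 0.0 1.0 top z above base 0.0230
-0.02 -0.024 0.86 top z above base 0.0285
-0.02 0.024 0.81 top z above base 0.0286
0.015 -0.024 0.95 top z above base 0.0257
0.015 0.024 0.96 top z above base 0.0263
```

The top is at 26 mm above the base both front and rear, so it is level and seated. Handing in.

```bash
python3 -c "
from plant import ctrl
print(ctrl.sign_off())"
```

```text
the job is handed in; nothing more can be done
None
```

I laid the cassette flat on the board wells up, let go of it, then loaded it in the dock with the lip to the front, and handed it in at about 23 s. My last measurements had it level (top 26 mm above the base at both ends) and the lever pressed to about 0.23 rad (flag estimate, 0.2 at the low end); the sign-off gave no verdict.

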